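Clear the table and check the marked length with the sprung tape

TASK

Check the length marked on the dining table with the tape measure: first clear its path by laying the spatula flat in the tray's empty long compartment and the pastry brush flat in the short compartment across the tray's end (lay them down, do not drop them). Then pull the tape's orange end tab out until its front face stands over the red strip, hold it there for two seconds, and let the blade wind all the way back gently without letting it snap. Leave everything else where it stands.

Things in the scene. Friction and masses are not known exactly. Their poses are not given: they have to be found in the camera images.
- blade (a joint): how far the tape's blade is pulled out: 0 fully home, up to 0.21 m; it slides level along the tape's +x and a spring pulls it home with 4 N at 0 rising to 5.7 N. The blade is yellow, 24 mm wide, and runs 17 mm above the table
- tab (a point): centre of the orange pull tab on the blade's end: an upright block 14 mm (x, the pull direction) by 22 mm (y) by 34 mm tall, from 2 to 36 mm above the table. Its x axis is the pull direction, level. At home the tab's back stands 31 mm clear of the tape's case
- tab_front (a point): point on the table plane straight below the front face of the orange tab, 7 mm ahead of the tab's centre; x axis along the pull
- tape_mouth (a point): point at table height under the mouth of the fixed yellow tape case, x along the pull. The case with its wooden cradle, fixed to the table, reaches 92 mm back (-x) and 6 mm forward from here, 62 mm wide (y), 64 mm high. It never moves
- mark: flat red adhesive strip stuck on the table across the blade's path, 12 mm (x, along the pull) by 140 mm (y), 1 mm thick, origin at its centre; may be partly covered by the utensils at the start. The blade must be pulled out until the tab's front face is over it
- tray: fixed low wooden tray, 301 mm (x) by 180 mm (y), floor 4 mm thick, walls 4 mm thick with tops 18 mm above the table; origin under its centre. Two compartments 205 by 84 mm with their length along x lie side by side (centres at x -44 mm, y +44 and -44 mm); one 84 (x) by 172 mm (y) lies across the +x end (centre x 104 mm)
- long_bay (a point): centre of the floor (4 mm above the table) of the tray's empty long compartment, 205 mm along x by 84 mm along y, axes as the tray's
- short_bay (a point): centre of the floor of the tray's short compartment, 84 mm along x by 172 mm along y (its length is along y), axes as the tray's
- spatula: green spatula with a wooden handle, 185 mm long along x, loose, 80 to 170 g; origin under the middle of its length, z up. Square handle 20 mm wide (y) and 20 mm tall from x -92 to +15 mm, flat blade 55 mm wide, 6 mm thick from x +15 to +92 mm; balance point about x -5 mm
- brush: pastry brush, 135 mm long along x, loose, 60 to 130 g; origin under the middle of its length, z up. Blue handle 18 mm wide (y) and 20 mm tall from x -67 to +14 mm, then a steel collar 34 mm wide and a white head 38 mm wide, 15 mm tall, to x +67 mm; balance point about x 0
- spoon: wooden spoon 170 mm long lying in the other long compartment; leave it; origin under it, spoon along x
- vase: glass vase with flowers, 310 mm tall in all, 72 mm across the foot, flowers within 50 mm of its axis; origin under its centre; leave it
- mill: dark wooden pepper mill 168 mm tall, 54 mm across; origin under its centre; leave it
- mug: blue mug 90 mm tall, 76 mm across, handle at its +y; origin under its centre; leave it
- jar: amber jar with a brass cap, 100 mm tall, 68 mm across; origin under its centre; leave it
- candle: pillar candle on a white saucer, 108 mm tall, 90 mm across; origin under its centre; leave it
- tin: green tin 130 mm tall, 80 mm across; origin under its centre; leave it
Things that resemble listed ones, but are neither listed nor needed, are in the scene too. There is more than one size of the brush; the one meant has the size given above.

How it is judged (in metres and radians):
On the way, in this order (a step that is already met when the one before it is completed fails the run):
1. the spatula lies flat in the empty long compartment and the brush flat in the short one, both let go, with the blade still home (x of spatula in the frame of long_bay between -0.018 and 0.018 m and y of spatula in the frame of long_bay between -0.034 and 0.034 m and z of spatula in the frame of long_bay below 0.008 m and angle between each of spatula, brush's own z axis and vertical below 0.12 rad and angle between the x axis of spatula and the x axis of long_bay, either way round below 0.35 rad and x of brush in the frame of short_bay between -0.036 and 0.036 m and y of brush in the frame of short_bay between -0.028 and 0.028 m and z of brush in the frame of short_bay below 0.008 m and angle between the x axis of brush and the y axis of short_bay, either way round below 0.45 rad and contact force between the fingers and spatula below 0.2 N and contact force between the fingers and brush below 0.2 N and value of joint blade below 0.02 m), for 0.2 s.
2. the tab's front face is held over the red strip for 1.2 s (x of tab_front in the frame of mark between -0.0065 and 0.0065 m), for 1.2 s.
At the end, for the whole second after the job is handed in: the blade is home (within 5 mm); both utensils lie flat and still on their compartment floors: spatula within 18 mm along and 34 mm across of the long one's centre and 0.35 rad of its length, brush within 28 mm along and 36 mm across of the short one's and 0.45 rad (value of joint blade below 0.005 m and x of spatula in the frame of long_bay between -0.018 and 0.018 m and y of spatula in the frame of long_bay between -0.034 and 0.034 m and z of spatula in the frame of long_bay below 0.008 m and angle between each of spatula, brush's own z axis and vertical below 0.12 rad and angle between the x axis of spatula and the x axis of long_bay, either way round below 0.35 rad and x of brush in the frame of short_bay between -0.036 and 0.036 m and y of brush in the frame of short_bay between -0.028 and 0.028 m and z of brush in the frame of short_bay below 0.008 m and angle between the x axis of brush and the y axis of short_bay, either way round below 0.45 rad and linear speed of each of spatula, brush below 0.02 m/s); the robot touches nothing.
It fails at once if a bystander (spoon, vase, mill, mug, jar, candle, tin) is moved by more than 40 mm or tipped over (distance of any of spoon, vase, mill, mug, jar, candle, tin from where it was at the start of the episode above 0.04 m or angle between any of spoon, vase, mill, mug, jar, candle, tin's own z axis and vertical above 0.5 rad).
It fails at once if the spatula or the brush is dropped (falls freely at more than 0.9 m/s) ((linear speed of spatula above 0.9 m/s and contact force between the fingers and spatula below 0.05 N) or (linear speed of brush above 0.9 m/s and contact force between the fingers and brush below 0.05 N)).
It fails at once if the blade snaps back (faster than 0.4 m/s while more than 12 mm out) (velocity of joint blade below -0.4 m/s and value of joint blade above 0.012 m).
It also fails if it takes over 72 s, if anything falls off the work surface, if the arm or the gripper's body presses on something with over 40 N, if the wrist force passes 120 N, or if a joint passes its speed limit or range.

ROBOT

A 6-joint arm with a two-finger parallel gripper is mounted at the origin on the work surface. World frame = base frame: x ahead of the robot, y to its left, z up, the work surface at z = 0. Lengths are in mm, angles in rad, forces in N, time in s.
With the tool pointing down it reaches from about 225 to 725 mm from the base axis. Payload 3.1 kg.
Tool frame: the origin (TCP) lies between the finger pads; the fingertips stand 8 mm ahead of it and the grasp point (between the pads) lies 11 mm behind it (finger_overhang is the z of the fingertips in the tool frame, in mm); z points along the fingers, y is the line along which they close (so a half turn about z gives the same grasp; the last joint's range is limited). The gripper opens to 85 mm and grips with 20 to 120 N. Pads are 22 mm wide; open, the fingers measure 114 mm over their backs; the gripper's body (76 mm by 85 mm) begins 54 mm behind the grasp point. The pads swing forward as they close: fully open they stand 13 mm farther back than shut.
Start: joints at [1.059, 0.048, 0.099, 1.622, 0, 1.443], TCP at [196.591, 486.795, 239.312] pointing down, gripper open.
Joint ranges: [-2.91, 2.91], [-0.99, 1.94], [-1.21, 1.42], [-2.12, 2.29], [-1.49, 1.47], [-3.14, 3.14]. Speed limits (rad/s): [2.79, 2.79, 3.14, 3.14, 3.14, 3.14].

INTERFACE

Orientations are given as a 3x3 rotation matrix whose columns are the frame's x, y, z axes.
In Python, from plant import state, grab_frame, calibration, sign_off, finger_overhang gives the robot as it stands. The module is installed in compiled form; this text tells all that it offers.
- The arm moves only by the shell command python3 -m handwheel 'ROWS'. ROWS is a JSON object of lists of equal length, an entry for each row: "grip": the opening, from -1 (shut) to 1 (fully open); "offset": the shift along the tool's x, y, z in mm, a list of three; "roll": the turn about the tool's z in degrees. A call has 1 to 12 rows; each row is the pose to reach, as a shift and turn from the pose commanded when the call began, along the tool's axes at that moment; what a row does not reach only later rows make up. A row lasts 1/12 s, in which the tool goes at most 41.7 mm and 7.16 degrees, less where a joint would pass 70% of its speed; a pose out of reach is approached as far as the arm can. A call with a gripper value outside its range is refused whole. The fingers move at their own pace and stop on an object; the grip force is fixed at half the most. Time passes only in rows, so rows that repeat a pose let the fingers close. It gives the time, the measured TCP pose, the force, the opening and the grip force at its end, in the units of the state.
- state(): the state, without advancing time (a new reading comes with each control period).
- grab_frame(name): name is "side" or "top"; returns the picture (480x640x3 uint8, red, green, blue); there is no depth.
- calibration(name): a dict with "fx", "fy", "cx", "cy" (pixels), "k1" (the pictures are not rectified: a ray, as slopes to the right and down, at radius r is drawn at 1 + k1 r^2 times it, then the intrinsics apply), "R" (3x3) and "t" (3): a world point X has camera coordinates R X + t. Camera axes: x right, y down, z forward; pixel columns grow to the right and rows downward; lengths in mm; the calibration is good to about 2 mm. A picture is of the moment at which its call begins. calibration takes no time and is no camera call.
- sign_off(): hands the job in; it is judged then, once.
The state is a dict: "clock": time; "q": joint angles; "dq": joint speeds; "tau": joint torques, N m; "tcp_pos": TCP position; "orientation": TCP orientation; "contact_force": force on the tool from outside, world axes, zero at the start; "moment": the same for the moment, N m; "finger_gap": opening from 0.0 (shut) to 1.0 (fully open); "grasp_force": force on a finger pad.
Only numpy, scipy, OpenCV 4.12 (cv2) and the standard library are available. Lean on these libraries where they do the work, as an engineer would, in place of code of your own. Each camera call takes 0.05 s, during which the arm holds its last target. There are 200 camera calls.

## Working session

There is one attempt and no reset: what is moved stays moved. The work goes in short steps, Python scripts to look and compute and a shell command to move; the robot and the scene stay as the last step left them, time stands still between calls to the robot, and variables do not carry over. Pictures are saved under pics/ and viewed, at most 13 in all, crops included, and the job is handed in when it is done.

```bash
mkdir -p pics
cat > h.py <<'E'
import numpy as np, cv2
from plant import state, grab_frame, calibration, sign_off, finger_overhang
def ray(name,u,v):
    c=calibration(name); K=np.array([[c['fx'],0,c['cx']],[0,c['fy'],c['cy']],[0,0,1]],float)
    p=cv2.undistortPoints(np.array([[[u,v]]],float),K,np.array([c['k1'],0,0,0],float))[0,0]
    R=np.array(c['R']);t=np.array(c['t'])
    d=R.T@np.array([p[0],p[1],1]); o=-R.T@t
    return o,d
def onz(name,u,v,z):
    o,d=ray(name,u,v); return (o+d*(z-o[2])/d[2])
E
python3 - <<'E'
from h import *
for n in('top','side'):
    f=grab_frame(n); cv2.imwrite(f'pics/{n}0.png',f[:,:,::-1]); c=calibration(n); print(n,c['k1'],c['fx'],-np.array(c['R']).T@np.array(c['t'])); print(np.round(c['R'],2))
s=state(); print(s['clock'],s['tcp_pos'],np.round(s['orientation'],3),s['finger_gap'],finger_overhang)
E
```

```text
top -0.12078405497853532 579.6289713087896 [ 354.25170088   -1.81058614 1073.49699855]
[[ 0.02 -1.   -0.01]
 [-0.99 -0.02 -0.16]
 [ 0.16  0.01 -0.99]]
side 0.01632665839473372 554.5481461655406 [ 252.6350289  -685.96803648  681.69130842]
[[ 0.93 -0.37  0.01]
 [-0.24 -0.6  -0.76]
 [ 0.28  0.71 -0.65]]
0.1 [196.31866924 486.34125637 238.22207079] [[-0.927  0.374 -0.001]
 [ 0.374  0.927 -0.002]
 [ 0.    -0.002 -1.   ]] 0.9994027807376874 8.0
```

View pics/top0.png

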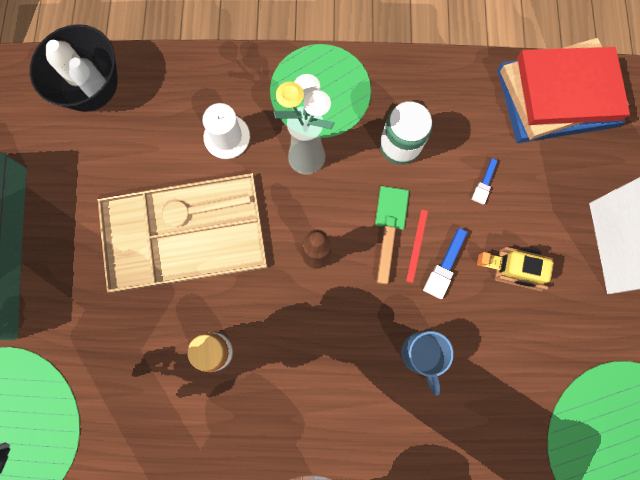

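View pics/side0.png

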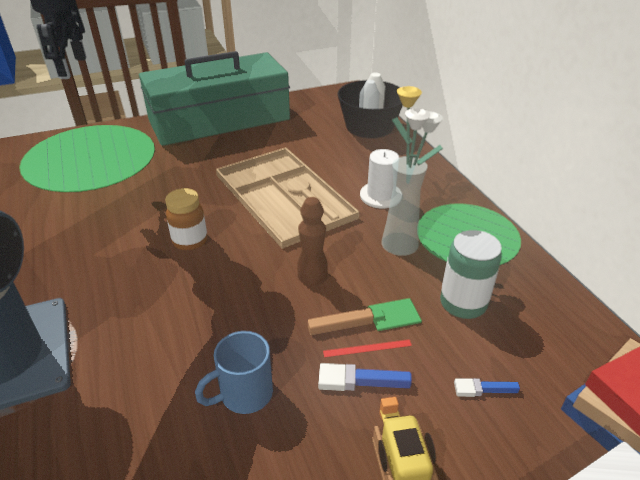

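The top view shows the tray corners near (98,201), (252,176), (266,268) and (108,291), with the empty long bay near (205,250) and the short bay near (130,245). The spatula is at about (388,235) and the strip at (417,245). The larger brush is at (446,262), with a smaller decoy at (485,180). The tab is at (484,260) and the mill at (316,247). The side view shows the same layout. Next I'll measure these.

```bash
cat > m.py <<'E'
from h import *
def mask(f,lo,hi,box):
    m=cv2.inRange(cv2.cvtColor(f,cv2.COLOR_RGB2HSV),lo,hi); z=np.zeros_like(m); x0,y0,x1,y1=box; z[y0:y1,x0:x1]=m[y0:y1,x0:x1]
    n,l,s,c=cv2.connectedComponentsWithStats(z); 
    return (l==1+np.argmax(s[1:,4])).astype(np.uint8)
def rect(n,m,z):
    cs,_=cv2.findContours(m,cv2.RETR_EXTERNAL,cv2.CHAIN_APPROX_NONE); c=max(cs,key=len).reshape(-1,2)
    P=np.array([onz(n,u,v,z)[:2] for u,v in c],np.float32)
    (cx,cy),(w,h),a=cv2.minAreaRect(P); b=np.radians(a if w>=h else a+90)
    return np.round([cx,cy,max(w,h),min(w,h),np.degrees(b)],1)
E
python3 - <<'E'
from m import *
I={'top':cv2.imread('pics/top0.png')[:,:,::-1].copy(),'side':cv2.imread('pics/side0.png')[:,:,::-1].copy()}
T=[('spat green',(50,80,60),(75,255,255),6,(365,180,415,235),(365,290,430,335)),
('spat handle',(5,90,120),(20,200,255),20,(370,222,402,290),(300,300,380,340)),
('red',(0,150,120),(7,255,255),1,(400,200,435,290),(315,335,420,360)),
('red2',(172,150,120),(180,255,255),1,(400,200,435,290),(315,335,420,360)),
('blue',(105,130,80),(125,255,255),20,(430,220,475,290),(340,360,420,395)),
('white',(0,0,150),(180,60,255),15,(415,250,460,305),(310,355,360,400)),
('tab',(5,170,150),(16,255,255),36,(470,245,505,275),(375,390,405,420)),
('case',(20,130,120),(34,255,255),64,(478,240,560,290),(375,405,440,480)),]
for n,lo,hi,z,bt,bs in T:
    for cam,b in(('top',bt),('side',bs)):
        try:
            m=mask(I[cam],lo,hi,b); print(n,cam,m.sum(),rect(cam,m,z),np.round(np.argwhere(m).mean(0)[::-1]))
        except Exception as e: print(n,cam,'none')
for u,v in((98,201),(252,176),(266,268),(108,291)): print('tray',np.round(onz('top',u,v,18)))
for k,u,v,z in(('mill',316,240,168),('vase foot',307,158,0),('candle',227,137,5),('mug',428,352,90),('jar',209,352,100),('tin',410,120,130)): print(k,np.round(onz('top',u,v,z)))
def up(s,k,x0,y0,w,h,f):
    return cv2.resize(I[s][y0:y0+h,x0:x0+w],None,fx=f,fy=f,interpolation=cv2.INTER_CUBIC)
A=up('top','',90,165,190,135,4);B=up('top','',370,180,200,135,4)
cv2.imwrite('pics/crop.png',cv2.resize(np.vstack([A[:, :760],B[:,:760]]),(422,600))[:,:,::-1]) if 0 else cv2.imwrite('pics/crop.png',B[:,:,::-1])
E
```

```text
spat green top 1153 [ 601.5 -139.9   78.    55.4  172.5] [392. 207.]
spat green side 1137 [ 602.9 -143.6   76.6   57.6  172.5] [395. 314.]
spat handle top 1389 [ 503.8 -126.5  117.6   57.3  179.9] [385. 263.]
spat handle side 1758 [ 504.5 -130.   116.8   84.9  159.9] [329. 317.]
red top 587 [ 530.4 -187.7  142.7   14.9  167.8] [417. 246.]
red side 566 [ 532.6 -189.6  140.    13.4  168.1] [367. 348.]
red2 top none
red2 side none
blue top 434 [ 522.9 -253.3   80.8   18.8  154.6] [454. 249.]
blue side 480 [ 524.3 -257.8   78.7   16.6  154.7] [383. 375.]
white top 620 [ 462.  -224.6   54.4   39.7  154.3] [438. 282.]
white side 901 [ 462.4 -231.4   53.6   47.4  155.2] [336. 376.]
tab top 63 [ 500.2 -297.7   23.    15.9   19.1] [480. 260.]
tab side none
case top 517 [ 485.2 -375.3   90.4   48.9   78. ] [526. 268.]
case side 1772 [ 484.4 -386.3   97.4   49.7   78.3] [406. 452.]
tray [600. 419.  18.]
tray [654. 125.  18.]
tray [480.  92.  18.]
tray [430. 385.  18.]
mill [508.   1. 168.]
vase foot [697.  23.   0.]
candle [735. 179.   5.]
mug [ 335. -191.   90.]
jar [327. 176. 100.]
tin [ 728. -156.  130.]
```

View pics/crop.png

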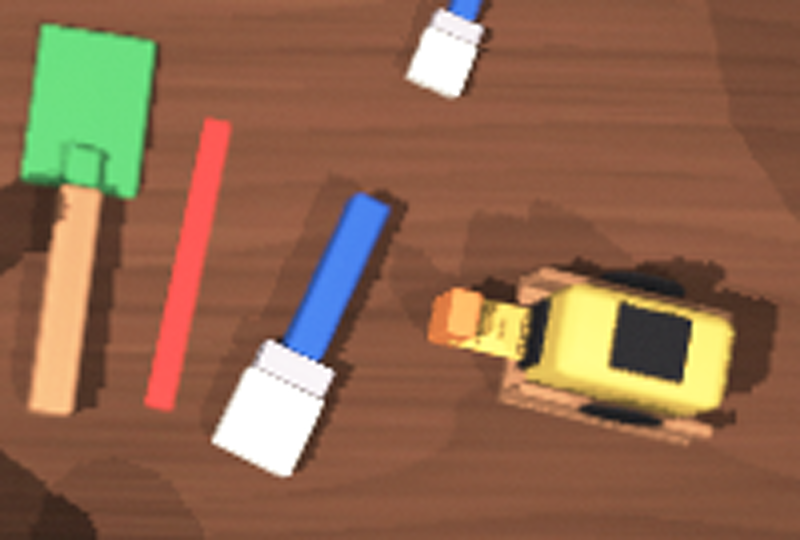

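The crop shows the spatula handle running from (82,188) to (52,411), the top face of the tab centred near (465,314), and the strip lying parallel to the tab face. Next I'll refine the tab and tray in both views and compute the first move.

```bash
cat > go.py <<'E'
import sys; from h import *
x,y,z,psi=map(float,sys.argv[1:5]); s=state(); R=np.array(s['orientation'])
cur=np.degrees(np.arctan2(R[1,1],R[0,1])); roll=(cur-psi+180)%360-180
Rz=R.copy()
print('t',round(s['clock'],2),'tcp',np.round(s['tcp_pos'],1),'psi',round(cur,1),'q6',round(np.degrees(s['q'][5])),'tilt',np.round(R[2],3),'F',np.round(s['contact_force'],1),'gap',round(s['finger_gap']*85,1),'gf',round(s['grasp_force'],1))
print('offset',np.round(R.T@(np.array([x,y,z])-s['tcp_pos']),1),'roll',round(roll,1))
E
python3 go.py 541 -133.5 235 82.5
python3 - <<'E'
from h import *
f=lambda a,b:(370+(a+.5)/4-.5,180+(b+.5)/4-.5)
print('h',onz('top',*f(82,188),20),onz('top',*f(52,411),20)); print('tab',onz('top',*f(465,314),36))
for a in((453,290),(483,293),(478,338),(445,334)): print(onz('top',*f(*a),36))
for u,v in((217,172),(284,149),(358,207),(283,243)): print('tray side',np.round(onz('side',u,v,18)))
im=cv2.imread('pics/side0.png')
a=cv2.resize(im[140:260,205:370],None,fx=2.6,fy=2.6,interpolation=2); b=cv2.resize(im[385:475,360:450],None,fx=4,fy=4,interpolation=2)
c=np.zeros((360,800,3),np.uint8); c[:312,:429]=a[:312,:429]; c[:,436:796]=b; cv2.imwrite('pics/crop2.png',c)
E
```

```text
t 0.1 tcp [196.3 486.3 238.2] psi 68.0 q6 83 tilt [ 0.    -0.002 -1.   ] F [ 0.4  0.1 -0.7] gap 84.9 gf 0.0
offset [-551.7 -445.7    4. ] roll -14.5
h [ 561.46711511 -134.99263881   20.        ] [ 457.60258026 -121.38363281   20.        ]
tab [ 503.82785115 -308.56252423   36.        ]
[ 514.77745369 -303.25614623   36.        ]
[ 513.67461974 -317.19487584   36.        ]
[ 492.91450542 -314.33105673   36.        ]
[ 494.4601139  -299.05959239   36.        ]
tray side [430. 370.  18.]
tray side [600. 411.  18.]
tray side [666. 137.  18.]
tray side [486.  84.  18.]
```

View pics/crop2.png

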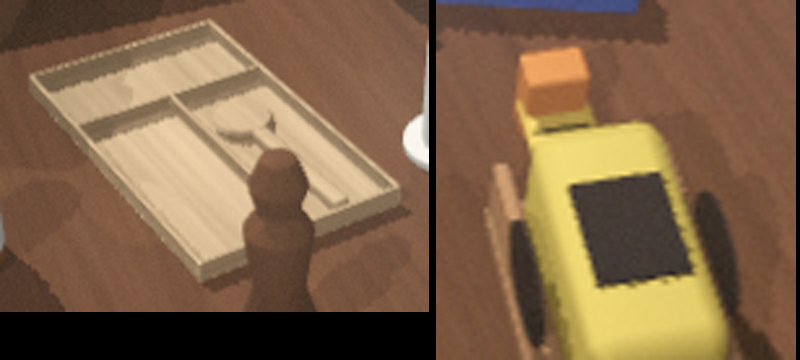

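The side crop shows the tray rim corners at crop pixels (31,77), (210,21), (400,190) and (203,265), and the tab top centred at (554,68). I'll recompute with these and start moving.

```bash
python3 - <<'E'
from h import *
P=[onz('side',205+a/2.6,140+b/2.6,18) for a,b in((31,77),(210,21),(400,190),(203,265))]
print(np.round(P),np.mean(P,0)); print('tab',onz('side',389.5,402,36))
E
python3 -m handwheel '{"grip":[1,1,1,1,1,1,1,1,1,1,1,1],"offset":[[-551,-446,0],[-551,-446,0],[-551,-446,0],[-551,-446,0],[-551,-446,0],[-551,-446,0],[-551,-446,0],[-551,-446,0],[-551,-446,0],[-551,-446,0],[-551,-446,0],[-551,-446,0]],"roll":[-14,-14,-14,-14,-14,-14,-14,-14,-14,-14,-14,-14]}'
python3 go.py 541 -133.5 120 82.5
```

```text
[[432. 380.  18.]
 [605. 414.  18.]
 [658. 118.  18.]
 [488.  87.  18.]] [545.83215934 249.48374217  18.        ]
tab [ 505.93987401 -311.28185963   36.        ]
clock: 1.1
tcp_pos: [436.3, 53.3, 239.0]
orientation: [[-0.99, 0.139, -0.0], [0.139, 0.99, 0.0], [0.0, 0.0, -1.0]]
contact_force: [0.9, 1.1, -0.3]
finger_gap: 0.997
grasp_force: 0.0
t 1.1 tcp [436.3  53.3 239. ] psi 82.0 q6 6 tilt [ 0.  0. -1.] F [ 0.9  1.1 -0.3] gap 84.7 gf 0.0
offset [-129.7 -170.4  118.9] roll -0.5
```

```bash
python3 -m handwheel '{"grip":[0.6,0.2,0.2,0.2,0.2,0.2,0.2,0.2,0.2,0.2,0.2],"offset":[[-130,-170,0],[-130,-170,0],[-130,-170,0],[-130,-170,0],[-130,-170,0],[-130,-170,0],[-130,-170,119],[-130,-170,159],[-130,-170,179],[-130,-170,179],[-130,-170,179]],"roll":[0,-0.5,-0.5,-0.5,-0.5,-0.5,-0.5,-0.5,-0.5,-0.5,-0.5]}'
python3 go.py 541 -133.5 12 82.5
python3 - <<'E'
from h import *
for n in('top','side'):
    f=grab_frame(n); cv2.imwrite(f'pics/{n}1.png',f[:,:,::-1])
im=cv2.imread('pics/side1.png')[230:380,260:460]; cv2.imwrite('pics/c3.png',cv2.resize(im,None,fx=4,fy=4))
E
```

```text
clock: 2.02
tcp_pos: [535.1, -128.5, 51.9]
orientation: [[-0.991, 0.13, -0.014], [0.13, 0.991, 0.005], [0.014, 0.003, -1.0]]
contact_force: [-2.1, 0.4, -1.1]
finger_gap: 0.598
grasp_force: 0.0
t 2.02 tcp [ 535.1 -128.5   51.9] psi 82.5 q6 -13 tilt [ 0.014  0.003 -1.   ] F [-2.1  0.4 -1.1] gap 50.8 gf 0.0
offset [-7.1 -4.3 39.8] roll 0.0
```

View pics/c3.png

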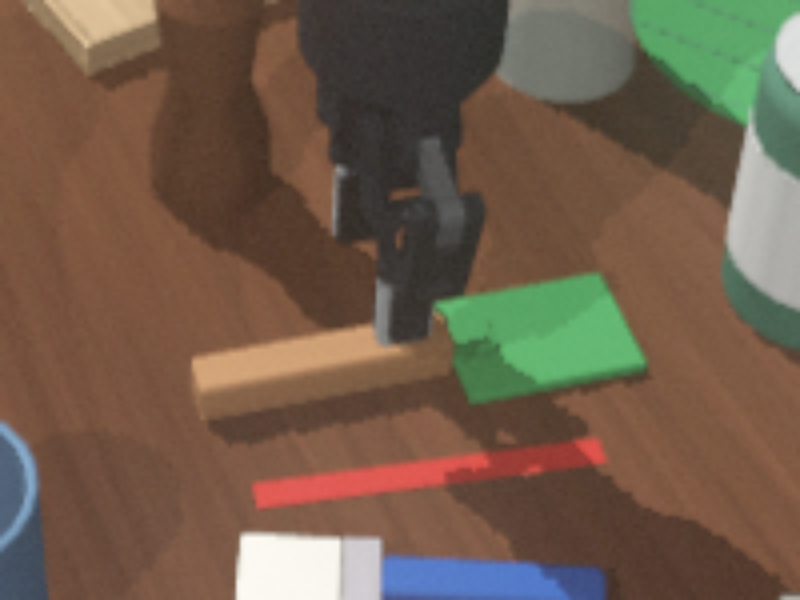

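The crop shows the gripper straddling the handle just behind the green blade, as intended. I'll let it settle and then descend.

```bash
python3 -m handwheel '{"grip":[0.2,0.2,0.2],"offset":[[0,0,0],[0,0,15],[0,0,15]],"roll":[0,0,0]}' >/dev/null
python3 go.py 541 -133.5 12 82.5
```

```text
t 2.37 tcp [ 543.  -131.6   47.8] psi 82.5 q6 -13 tilt [-0.004 -0.001 -1.   ] F [ 0.2 -0.1  0.2] gap 51.1 gf 0.0
offset [ 1.9 -2.1 35.8] roll 0.0
```

```bash
python3 -m handwheel '{"grip":[0.2,0.2,0.2,0.2,-1,-1,-1,-1,-1,-1,-1],"offset":[[1,-1,15],[1,-1,32],[1,-1,33],[1,-1,33],[1,-1,33],[1,-1,33],[1,-1,33],[1,-1,33],[1,-1,33],[1,-1,33],[1,-1,33]],"roll":[0,0,0,0,0,0,0,0,0,0,0]}'
python3 go.py 541 -133.5 240 10.2
```

```text
clock: 3.28
tcp_pos: [541.7, -132.5, 14.7]
orientation: [[-0.991, 0.13, 0.004], [0.13, 0.991, -0.001], [-0.004, -0.001, -1.0]]
contact_force: [-0.5, 0.4, 5.3]
finger_gap: 0.213
grasp_force: 61.7
t 3.28 tcp [ 541.7 -132.5   14.7] psi 82.5 q6 -13 tilt [-0.004 -0.001 -1.   ] F [-0.5  0.4  5.3] gap 18.1 gf 61.7
offset [  -0.3   -1.3 -225.3] roll 72.3
```

```bash
python3 -m handwheel '{"grip":[-1,-1,-1,-1,-1,-1,-1,-1,-1,-1,-1,-1],"offset":[[0,0,-20],[0,0,-50],[0,0,-90],[0,0,-130],[0,0,-170],[0,0,-210],[0,0,-220],[0,0,-220],[0,0,-220],[0,0,-220],[0,0,-220],[0,0,-220]],"roll":[0,0,7,14,21,28,35,42,49,56,63,70]}'
python3 go.py 507.5 201 235 10.3
```

```text
clock: 4.28
tcp_pos: [539.8, -131.8, 231.9]
orientation: [[-0.211, 0.978, -0.001], [0.978, 0.211, 0.0], [0.001, -0.001, -1.0]]
contact_force: [0.7, -0.6, -1.7]
finger_gap: 0.217
grasp_force: 60.8
t 4.28 tcp [ 539.8 -131.8  231.9] psi 12.2 q6 57 tilt [ 0.001 -0.001 -1.   ] F [ 0.7 -0.6 -1.7] gap 18.4 gf 60.8
offset [332.1  38.6  -2.9] roll 1.9
```

```bash
python3 -m handwheel '{"grip":[-1,-1,-1,-1,-1,-1,-1,-1,-1,-1,-1,-1],"offset":[[40,5,0],[80,9,0],[120,14,0],[160,18,0],[200,23,0],[240,27,0],[280,32,0],[320,37,0],[340,39,0],[340,39,40],[340,39,80],[340,39,110]],"roll":[0,1,2,2,2,2,2,2,2,2,2,2]}' >/dev/null
python3 -m handwheel '{"grip":[-1,-1,-1],"offset":[[0,0,0],[0,0,40],[0,0,40]],"roll":[0,0,0]}'
python3 go.py 506 208.5 40 10.3
python3 - <<'E'
from m import *
for n,b in(('top',(90,150,300,330)),('side',(200,130,420,330))):
    f=grab_frame(n); cv2.imwrite(f'pics/{n}2.png',f[:,:,::-1]); x0,y0,x1,y1=b
    m=mask(f,(50,80,60),(75,255,255),b); print(n,m.sum(),rect(n,m,80-14.7+6))
a=cv2.imread('pics/top2.png')[150:330,90:300]; cv2.imwrite('pics/c4.png',cv2.resize(a,None,fx=3,fy=3))
E
```

```text
clock: 5.53
tcp_pos: [499.2, 206.9, 75.9]
orientation: [[-0.182, 0.983, -0.012], [0.983, 0.182, -0.003], [-0.001, -0.013, -1.0]]
contact_force: [-2.6, -0.7, -4.0]
finger_gap: 0.214
grasp_force: 60.7
t 5.53 tcp [499.2 206.9  75.9] psi 10.5 q6 95 tilt [-0.001 -0.013 -1.   ] F [-2.6 -0.7 -4. ] gap 18.2 gf 60.7
offset [ 0.3  7.4 35.8] roll 0.2
top 1294 [508.  146.   78.   53.2 100.5]
side 675 [509.7 144.5  87.8  53.5  99.7]
```

View pics/c4.png

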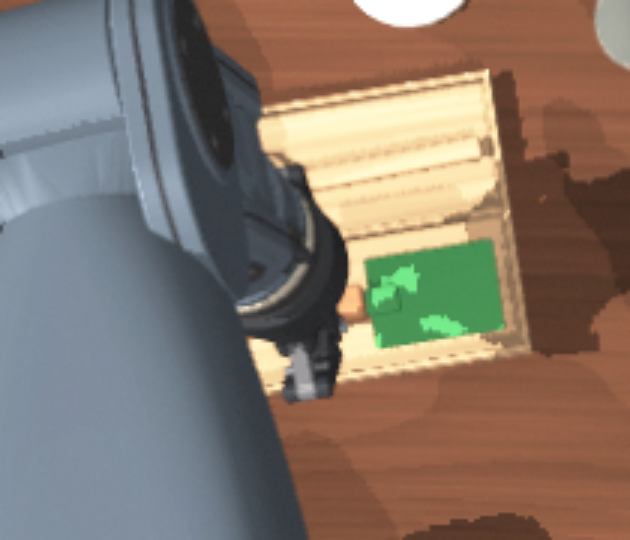

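The crop shows the green blade over the empty long bay, centred across it, with a small gap to the end wall. I'll lower it.

```bash
python3 -m handwheel '{"grip":[-1,-1,-1,-1,-1],"offset":[[0,0,0],[0,0,20],[0,0,38],[0,0,38],[0,0,38]],"roll":[0,0,0,0,0]}'|head -2
python3 go.py 506 209 20 10.3
```

```text
clock: 6.05
tcp_pos: [505.6, 208.7, 46.5]
t 6.05 tcp [505.6 208.7  46.5] psi 10.5 q6 95 tilt [ 0.     0.002 -1.   ] F [-0.6  0.7 -1.1] gap 18.1 gf 60.8
offset [ 0.2  0.4 26.5] roll 0.2
```

```bash
python3 -m handwheel '{"grip":[-1,-1,-1,-1,-1],"offset":[[0,0,10],[0,0,20],[0,0,24],[0,0,26],[0,0,26]],"roll":[0,0,0,0,0]}'
python3 go.py 506 209 18 10.3
```

```text
clock: 6.47
tcp_pos: [504.4, 208.4, 18.7]
orientation: [[-0.182, 0.983, -0.0], [0.983, 0.182, -0.0], [-0.0, -0.0, -1.0]]
contact_force: [-0.1, -0.2, 1.3]
finger_gap: 0.214
grasp_force: 61.1
t 6.47 tcp [504.4 208.4  18.7] psi 10.5 q6 95 tilt [-0. -0. -1.] F [-0.1 -0.2  1.3] gap 18.2 gf 61.1
offset [0.3 1.7 0.7] roll 0.2
```

```bash
python3 -m handwheel '{"grip":[-1,-0.2,-0.2,-0.2,-0.2,-0.2,-0.2,-0.2,-0.2,-0.2],"offset":[[0,0,1],[0,0,1],[0,0,1],[0,0,1],[0,0,1],[0,0,-10],[0,0,-40],[0,0,-80],[0,0,-120],[0,0,-160]],"roll":[0,0,0,0,0,0,0,0,0,0]}'
python3 go.py 500 -244 235 64.6
```

```text
clock: 7.3
tcp_pos: [504.0, 208.4, 180.5]
orientation: [[-0.182, 0.983, -0.0], [0.983, 0.182, 0.0], [0.0, -0.0, -1.0]]
contact_force: [1.0, 0.6, -0.3]
finger_gap: 0.406
grasp_force: 0.0
t 7.3 tcp [504.  208.4 180.5] psi 10.5 q6 95 tilt [ 0. -0. -1.] F [ 1.   0.6 -0.3] gap 34.5 gf 0.0
offset [-444.   -86.4  -54.5] roll -54.1
```

```bash
python3 -m handwheel '{"grip":[-0.2,-0.2,-0.2,-0.2,-0.2,0,0,0,0,0,0,0],"offset":[[0,0,-40],[-10,-2,-52],[-50,-10,-52],[-90,-17,-52],[-130,-25,-52],[-170,-33,-52],[-210,-40,-52],[-250,-48,-52],[-290,-55,-52],[-330,-63,-52],[-370,-70,-52],[-410,-78,-52]],"roll":[0,-4,-10,-16,-22,-28,-34,-40,-46,-52,-54,-54]}'>/dev/null
python3 go.py 502 -246 60 64.6
```

```text
t 8.3 tcp [ 502.3 -210.9  231.4] psi 64.6 q6 -4 tilt [-0.002  0.    -1.   ] F [ 1.2 -0.4  0.4] gap 42.4 gf 0.0
offset [-14.5 -31.8 171.5] roll -0.0
```

Run:
```python
from m import *
f=grab_frame('top'); cv2.imwrite('pics/top3.png',f[:,:,::-1])
for nm,lo,hi,z,b in(('green',(50,80,60),(75,255,255),10,(90,150,300,330)),('wood',(5,120,120),(14,200,255),24,(150,200,290,280))):
    try: m=mask(f,lo,hi,b); print(nm,m.sum(),rect('top',m,z))
    except Exception as e: print(e)
```

```text
green 1178 [514.  148.1  78.7  54.1 100.4]
wood 2056 [531.5 137.2 172.2 147.6  91.4]
```

```bash
python3 -m handwheel '{"grip":[0,0,0,0,0,0,0,0,0],"offset":[[-14,-32,10],[-14,-32,50],[-14,-32,90],[-14,-32,130],[-14,-32,165],[-14,-32,175],[-14,-32,175],[-14,-32,175],[-14,-32,175]],"roll":[0,0,0,0,0,0,0,0,0]}' >/dev/null
python3 go.py 502 -246 13 64.6
python3 - <<'E'
from h import *
im=cv2.cvtColor(grab_frame('side'),cv2.COLOR_RGB2BGR)[290:430,280:450]; cv2.imwrite('pics/c5.png',cv2.resize(im,None,fx=4,fy=4))
E
```

```text
t 9.1 tcp [ 503.6 -245.    58.9] psi 64.5 q6 -7 tilt [-0.006 -0.001 -1.   ] F [ 1.1 -0.2  0.2] gap 42.5 gf 0.0
offset [ 1.3 -1.6 45.9] roll -0.1
```

View pics/c5.png

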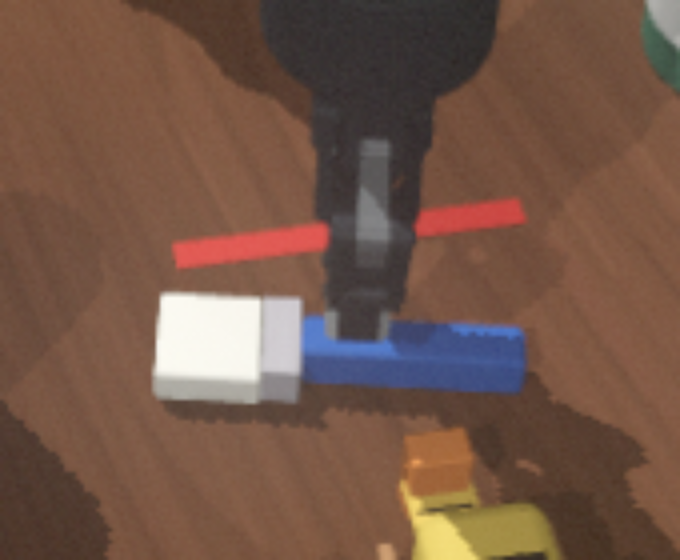

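The crop shows the fingers over the blue handle, just behind the collar, with the tab clear of them. I'll descend and grip.

```bash
python3 -m handwheel '{"grip":[0,0,0,0,0,-1,-1,-1,-1,-1,-1,-1],"offset":[[1,-1,15],[1,-1,30],[1,-1,40],[1,-1,42],[1,-1,42],[1,-1,42],[1,-1,42],[1,-1,42],[1,-1,42],[1,-1,42],[1,-1,42],[1,-1,42]],"roll":[0,0,0,0,0,0,0,0,0,0,0,0]}'
python3 go.py 525 354.5 235 100.3
```

```text
clock: 10.15
tcp_pos: [501.2, -245.0, 15.0]
orientation: [[-0.903, 0.43, 0.002], [0.43, 0.903, -0.002], [-0.003, -0.0, -1.0]]
contact_force: [0.8, -0.1, 6.7]
finger_gap: 0.191
grasp_force: 61.9
t 10.15 tcp [ 501.2 -245.    15. ] psi 64.5 q6 -7 tilt [-0.003 -0.    -1.   ] F [ 0.8 -0.1  6.7] gap 16.2 gf 61.9
offset [ 235.9  551.3 -221. ] roll -35.8
```

```bash
python3 -m handwheel '{"grip":[-1,-1,-1,-1,-1,-1,-1,-1,-1],"offset":[[0,0,-20],[0,0,-50],[0,0,-90],[0,0,-130],[0,0,-170],[0,0,-205],[0,0,-218],[0,0,-218],[0,0,-218]],"roll":[0,0,-6,-12,-18,-24,-30,-35,-35]}'>/dev/null
python3 go.py 524 355 233 100.3
```

```text
t 10.9 tcp [ 500.7 -244.6  232.9] psi 99.6 q6 -43 tilt [-0.002 -0.002 -1.   ] F [-0.7  0.1 -0.6] gap 16.1 gf 61.2
offset [-122.9  587.4   -1. ] roll -0.7
```

```bash
python3 -m handwheel '{"grip":[-1,-1,-1,-1,-1,-1,-1,-1,-1,-1,-1,-1],"offset":[[-8,38,0],[-16,77,0],[-25,117,0],[-33,157,0],[-41,197,0],[-50,237,0],[-58,277,0],[-66,317,0],[-75,357,0],[-83,397,0],[-91,437,0],[-100,477,0]],"roll":[0,0,0,0,0,0,0,0,0,0,0,0]}'>/dev/null
python3 -m handwheel '{"grip":[-1,-1,-1,-1,-1,-1,-1,-1,-1],"offset":[[-8,38,0],[-16,77,0],[-23,110,0],[-23,110,20],[-23,110,60],[-23,110,100],[-23,110,140],[-23,110,150],[-23,110,150]],"roll":[0,0,0,0,0,0,0,0,0]}'>/dev/null
python3 go.py 525 354.5 19 100.3
python3 - <<'E'
from m import *
for n,b in(('top',(90,150,300,330)),('side',(180,110,420,330))):
    f=grab_frame(n); cv2.imwrite(f'pics/{n}4.png',f[:,:,::-1])
a=cv2.imread('pics/top4.png')[140:340,60:310];b=cv2.imread('pics/side4.png')[110:290,180:390]
c=np.zeros((500,800,3),np.uint8); a=cv2.resize(a,(400,320)); b=cv2.resize(b,(395,339)); c[:320,:400]=a; c[:339,405:]=b; cv2.imwrite('pics/c6.png',c)
E
```

```text
t 12.65 tcp [519.6 352.5  74.1] psi 99.4 q6 19 tilt [ 0.013 -0.005 -1.   ] F [-0.9 -0.1 -1.3] gap 16.0 gf 61.2
offset [-6.4  1.3 55.1] roll -0.9
```

View pics/c6.png

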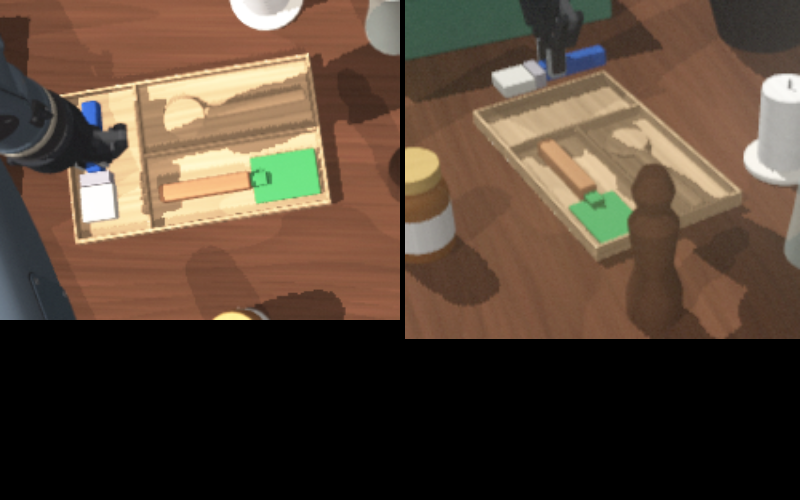

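The views show the spatula flat in the long bay and the brush held above the short bay, parallel to it. I'll lower it.

```bash
python3 -m handwheel '{"grip":[-1,-1,-1,-1,-1],"offset":[[-3,0,0],[-3,0,20],[-3,0,34],[-3,0,34],[-3,0,34]],"roll":[-1,-1,-1,-1,-1]}'>/dev/null
python3 go.py 525 354.5 19 100.3
```

```text
t 13.17 tcp [528.6 356.   49.5] psi 100.5 q6 17 tilt [-0.003  0.001 -1.   ] F [ 0.   0.8 -0.1] gap 15.9 gf 61.2
offset [ 3.9 -0.8 30.5] roll 0.2
```

```bash
python3 -m handwheel '{"grip":[-1,-1,-1,-1,-1,-1],"offset":[[3,-2,10],[3,-2,20],[3,-2,25],[3,-2,27],[3,-2,28],[3,-2,28]],"roll":[0,0,0,0,0,0]}'
python3 go.py 525 354.5 19 100.3
```

```text
clock: 13.67
tcp_pos: [524.8, 353.0, 19.3]
orientation: [[-0.983, -0.182, -0.0], [-0.182, 0.983, -0.0], [0.0, -0.0, -1.0]]
contact_force: [-0.0, 0.0, -0.0]
finger_gap: 0.187
grasp_force: 61.3
t 13.67 tcp [524.8 353.   19.3] psi 100.5 q6 17 tilt [ 0. -0. -1.] F [-0.  0. -0.] gap 15.9 gf 61.3
offset [-0.5  1.4  0.3] roll 0.2
```

```bash
python3 -m handwheel '{"grip":[-1,-1,-0.2,-0.2,-0.2,-0.2,-0.2,-0.2,-0.2,-0.2,-0.2,-0.2],"offset":[[0,0,1],[0,0,1],[0,0,1],[0,0,1],[0,0,1],[0,0,1],[0,0,-10],[0,0,-40],[0,0,-80],[0,0,-120],[0,0,-160],[0,0,-200]],"roll":[0,0,0,0,0,0,0,0,0,0,0,0]}'
python3 go.py 506 -306 235 168
```

```text
clock: 14.67
tcp_pos: [524.5, 352.8, 222.3]
orientation: [[-0.983, -0.182, 0.001], [-0.182, 0.983, 0.0], [-0.001, 0.0, -1.0]]
contact_force: [1.3, -0.3, 0.1]
finger_gap: 0.408
grasp_force: 0.0
t 14.67 tcp [524.5 352.8 222.3] psi 100.5 q6 17 tilt [-0.001  0.    -1.   ] F [ 1.3 -0.3  0.1] gap 34.6 gf 0.0
offset [ 138.3 -644.4  -13. ] roll -67.5
```

```bash
python3 -m handwheel '{"grip":[-0.2,-0.2,-0.2,-0.2,-0.2,-0.2,0,0,0,0,0,0],"offset":[[4,-20,-12],[12,-58,-12],[20,-96,-12],[29,-135,-12],[37,-174,-12],[45,-213,-12],[54,-252,-12],[62,-291,-12],[71,-330,-12],[79,-369,-12],[87,-408,-12],[96,-448,-12]],"roll":[0,-6,-13,-19,-26,-32,-39,-45,-52,-58,-65,-67]}'>/dev/null
python3 go.py 505.5 -308 120 168
```

```text
t 15.67 tcp [512.3 -94.9 232.6] psi 167.8 q6 -96 tilt [-0.    -0.002 -1.   ] F [ 0.7 -1.   0.3] gap 42.4 gf 0.0
offset [209.7 -38.1 112.6] roll -0.2
```

Run:
```python
from m import *
f=grab_frame('top'); cv2.imwrite('pics/top5.png',f[:,:,::-1])
for nm,lo,hi,z,b in(('green',(50,80,60),(75,255,255),10,(90,150,300,330)),('blue',(105,130,80),(125,255,255),24,(80,180,165,310)),('white',(0,0,170),(180,60,255),19,(90,220,140,300)),('red',(0,150,120),(7,255,255),1,(395,195,440,295))):
    try: m=mask(f,lo,hi,b); print(nm,m.sum(),rect('top',m,z))
    except Exception as e: print(nm,e)
```

```text
green 1178 [514.  148.1  78.7  54.1 100.4]
blue 426 [548.8 355.4  80.2  20.1   9.5]
white 546 [482.6 347.7  55.9  36.4   4.3]
red attempt to get argmax of an empty sequence
```

```bash
python3 -m handwheel '{"grip":[0,0,0,0,0,0,0,0,0,0,0,0],"offset":[[40,-8,0],[80,-15,0],[120,-22,0],[160,-30,0],[198,-38,20],[209,-38,60],[209,-38,100],[209,-38,135],[209,-38,150],[209,-38,150],[209,-38,150],[209,-38,150]],"roll":[0,0,0,0,0,0,0,0,0,0,0,0]}'>/dev/null
python3 go.py 505.5 -308 28 168
python3 - <<'E'
from h import *
T=cv2.cvtColor(grab_frame('top'),cv2.COLOR_RGB2BGR)[200:300,420:570]; S=cv2.cvtColor(grab_frame('side'),cv2.COLOR_RGB2BGR)[340:470,330:460]
c=np.zeros((400,800,3),np.uint8); c[:267,:400]=cv2.resize(T,(400,267)); c[:,400:]=cv2.resize(S,(400,400)); cv2.imwrite('pics/c7.png',c)
E
```

```text
t 16.72 tcp [ 505.8 -306.6   83.9] psi 167.5 q6 -115 tilt [ 0.002 -0.003 -1.   ] F [ 0.4 -0.6  0.7] gap 42.5 gf 0.0
offset [ 1.3  0.2 55.9] roll -0.5
```

View pics/c7.png

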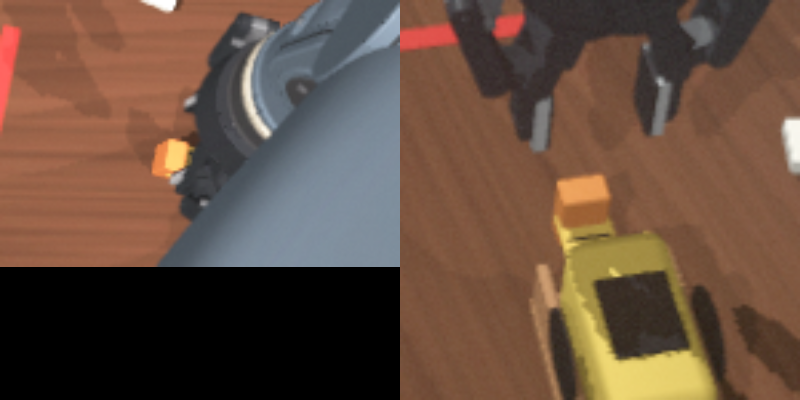

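The views show the open fingers either side of the tab line with clear space below. I'll descend and grip the tab.

```bash
python3 -m handwheel '{"grip":[0,0,0,0,0,0,-0.4,-0.6,-1,-1,-1,-1],"offset":[[1,0,20],[1,0,40],[1,0,50],[1,0,53],[1,0,53],[1,0,53],[1,0,53],[1,0,53],[1,0,53],[1,0,53],[1,0,53],[1,0,53]],"roll":[-0.5,-0.5,-0.5,-0.5,-0.5,-0.5,-0.5,-0.5,-0.5,-0.5,-0.5,-0.5]}'
python3 go.py 531 -194 28 168
```

```text
clock: 17.82
tcp_pos: [506.1, -307.9, 30.3]
orientation: [[-0.208, -0.978, 0.004], [-0.978, 0.208, -0.002], [0.001, -0.005, -1.0]]
contact_force: [2.8, -0.7, 5.1]
finger_gap: 0.242
grasp_force: 60.2
t 17.82 tcp [ 506.1 -307.9   30.3] psi 168.0 q6 -116 tilt [ 0.001 -0.005 -1.   ] F [ 2.8 -0.7  5.1] gap 20.5 gf 60.2
offset [-116.6   -0.7    2.2] roll 0.0
```

```bash
python3 -m handwheel '{"grip":[-1,-1,-1,-1,-1,-1,-1,-1,-1,-1,-1,-1],"offset":[[-5,0,0],[-15,0,0],[-25,0,0],[-35,0,0],[-47,0,0],[-59,0,0],[-71,0,0],[-83,0,0],[-93,0,0],[-98,0,0],[-98,0,0],[-98,0,0]],"roll":[0,0,0,0,0,0,0,0,0,0,0,0]}'
python3 go.py 531 -191 28 168
python3 - <<'E'
from m import *
a=grab_frame('top');b=grab_frame('side')
np.savez('pics/ab.npz',a=a,b=b)
for n,f,bx in(('top',a,(395,195,440,295)),('side',b,(310,330,425,365))):
    try: print(n,rect(n,mask(f,(0,150,100),(5,255,255),bx),1))
    except Exception as e: print(e)
c=np.zeros((400,800,3),np.uint8); c[:,:400]=cv2.resize(a[200:300,390:490],(400,400))[:,:,::-1]; c[:,400:]=cv2.resize(b[310:410,320:420],(400,400))[:,:,::-1]; cv2.imwrite('pics/c8.png',c)
E
```

```text
clock: 18.82
tcp_pos: [526.3, -213.6, 30.4]
orientation: [[-0.208, -0.978, 0.003], [-0.978, 0.208, -0.007], [0.006, -0.005, -1.0]]
contact_force: [2.5, -5.0, 5.0]
finger_gap: 0.236
grasp_force: 60.2
t 18.82 tcp [ 526.3 -213.6   30.4] psi 168.0 q6 -107 tilt [ 0.006 -0.005 -1.   ] F [ 2.5 -5.   5. ] gap 20.1 gf 60.2
offset [-23.1   0.1   2.2] roll -0.0
top [ 530.8 -187.8  141.6   14.1  167.9]
side [ 489.9 -180.2   53.8   13.7  168. ]
```

View pics/c8.png

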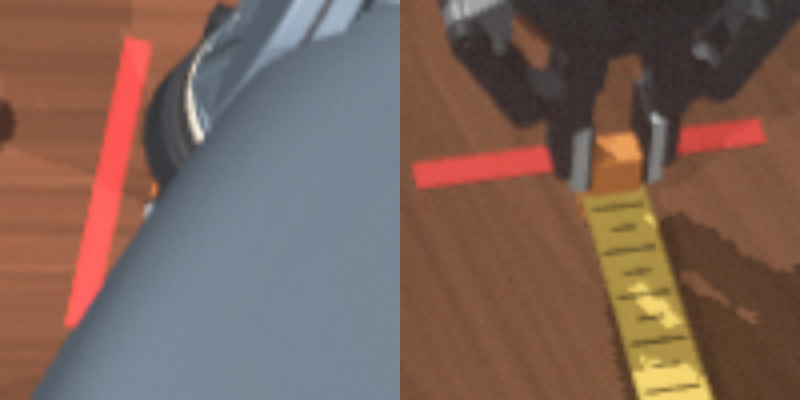

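The side crop shows the tab gripped between the fingers, its top face centred near (618,149), just short of the strip. I'll compute what remains.

Run:
```python
from h import *
d=np.array([.208,.978]); mk=np.array([532.6,-189.6])
f=lambda a,b:(320+(a-400+.5)/4-.5,310+(b+.5)/4-.5)
for nm,p,off in(('centre',(618,149),7),('back',(621,163),14),('front',(615.5,135),0)):
    w=onz('side',*f(*p),36)[:2]; print(nm,np.round(w,1),'remain',round((mk-w)@d-off,1))
b=np.load('pics/ab.npz')['b']; m=cv2.inRange(cv2.cvtColor(b,cv2.COLOR_RGB2HSV),(8,150,200),(16,255,255)); m[:342]=0;m[356:]=0;m[:,:365]=0;m[:,385:]=0
ys,xs=np.nonzero(m); print(len(xs),xs.mean(),ys.mean(),ys.min(),ys.max()); w=onz('side',xs.mean(),ys.mean(),36)[:2]; print(w,(mk-w)@d-7)
```

```text
centre [ 528.5 -217.1] remain 20.8
back [ 526.7 -223.5] remain 20.4
front [ 530.6 -210.7] remain 21.0
44 375.0681818181818 346.3636363636364 344 349
[ 530.28257897 -216.74540811] 20.030232704060456
```

```bash
python3 -m handwheel '{"grip":[-1,-1,-1,-1,-1,-1,-1,-1],"offset":[[-8,0,0],[-16,0,0],[-20,0,0],[-21,0,0],[-21,0,0],[-21,0,0],[-21,0,0],[-21,0,0]],"roll":[0,0,0,0,0,0,0,0]}'|head -2
python3 go.py 506.1 -307.9 30 168
python3 - <<'E'
from h import *
b=grab_frame('side'); cv2.imwrite('pics/c9.png',cv2.resize(b[300:400,310:430],(720,600),interpolation=cv2.INTER_CUBIC)[:,:,::-1])
E
```

```text
clock: 19.58
tcp_pos: [530.6, -193.6, 30.3]
t 19.58 tcp [ 530.6 -193.6   30.3] psi 167.9 q6 -105 tilt [ 0.006 -0.005 -1.   ] F [ 2.2 -5.1  5.6] gap 20.3 gf 60.2
offset [1.168e+02 1.000e-01 1.000e+00] roll -0.1
```

View pics/c9.png

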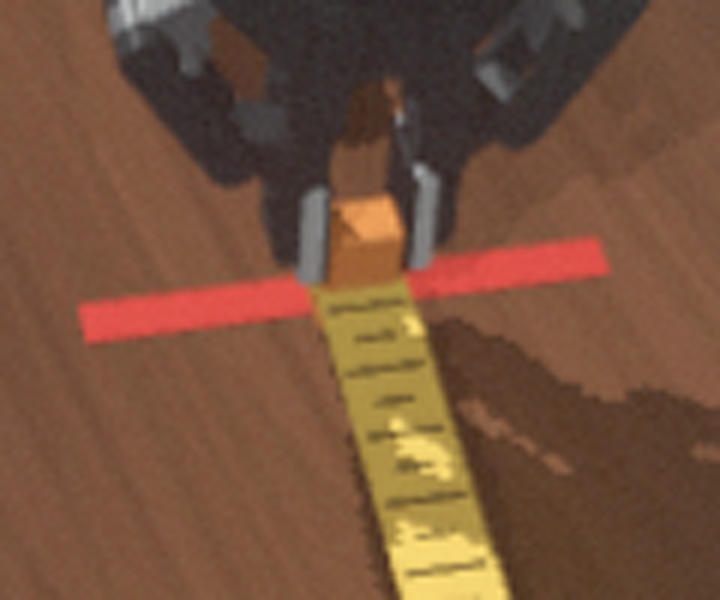

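The crop shows the tab over the strip, its top face spanning rows 198–237 at about x=365. I'll hold it there and check the numbers.

```bash
python3 - <<'E'
from h import *
d=np.array([.208,.978]); mk=np.array([532.6,-189.6]); f=lambda a,b:(310+(a+.5)/6-.5,300+(b+.5)/6-.5)
for p,off in(((367,237),14),((363.5,198),0),((365,217.5),7)): print(round((mk-onz('side',*f(*p),36)[:2])@d-off,1))
E
for i in 1 2; do python3 -m handwheel '{"grip":[-1,-1,-1,-1,-1,-1,-1,-1,-1,-1,-1,-1],"offset":[[0,0,0],[0,0,0],[0,0,0],[0,0,0],[0,0,0],[0,0,0],[0,0,0],[0,0,0],[0,0,0],[0,0,0],[0,0,0],[0,0,0]],"roll":[0,0,0,0,0,0,0,0,0,0,0,0]}'|head -2; done
```

```text
-1.8
-0.5
-1.1
clock: 20.63
tcp_pos: [530.6, -193.7, 30.3]
clock: 21.63
tcp_pos: [530.6, -193.7, 30.3]
```

```bash
python3 -m handwheel '{"grip":[-1,-1,-1,-1,-1,-1,-1,-1,-1,-1,-1,-1],"offset":[[3,0,0],[9,0,0],[16,0,0],[23,0,0],[30,0,0],[37,0,0],[44,0,0],[51,0,0],[58,0,0],[65,0,0],[72,0,0],[79,0,0]],"roll":[0,0,0,0,0,0,0,0,0,0,0,0]}'|head -2
python3 -m handwheel '{"grip":[-1,-1,-1,-1,-1,-1,-1,-1,-1,-1,-1,-1],"offset":[[6,0,0],[12,0,0],[18,0,0],[24,0,0],[29,0,0],[33,0,0],[36,0,0],[38,0,0],[39,0,0],[39,0,0],[39,0,0],[39,0,0]],"roll":[0,0,0,0,0,0,0,0,0,0,0,0]}'
python3 go.py 506.1 -307.9 30 168
```

```text
clock: 22.63
tcp_pos: [514.0, -270.8, 30.4]
clock: 23.63
tcp_pos: [506.1, -307.8, 30.3]
orientation: [[-0.208, -0.978, 0.004], [-0.978, 0.208, -0.004], [0.003, -0.005, -1.0]]
contact_force: [2.9, -2.4, 6.3]
finger_gap: 0.233
grasp_force: 60.3
t 23.63 tcp [ 506.1 -307.8   30.3] psi 168.0 q6 -116 tilt [ 0.003 -0.005 -1.   ] F [ 2.9 -2.4  6.3] gap 19.8 gf 60.3
offset [ 0.1 -0.   0.3] roll -0.0
```

Home again. I'll release the tab, lift off, check the scene and hand in.

```bash
python3 -m handwheel '{"grip":[-0.3,0,0,0,0,0,0,0,0,0,0,0],"offset":[[0,0,0],[0,0,0],[0,0,0],[0,0,0],[0,0,-10],[0,0,-30],[0,0,-60],[0,0,-90],[0,0,-120],[0,0,-120],[0,0,-120],[0,0,-120]],"roll":[0,0,0,0,0,0,0,0,0,0,0,0]}'
python3 - <<'E'
from m import *
a=grab_frame('top');b=grab_frame('side')
cv2.imwrite('pics/fin.png',b[:,:,::-1])
for nm,lo,hi,z,bx in(('green',(50,80,60),(75,255,255),10,(90,150,300,330)),('blue',(105,130,80),(125,255,255),24,(80,180,165,310))): print(nm,rect('top',mask(a,lo,hi,bx),z))
m=mask(b,(5,150,150),(16,255,255),(370,385,410,420)); ys,xs=np.nonzero(m); print('tab px',xs.min(),xs.max(),ys.min(),ys.max())
o=cv2.imread('pics/side0.png')[:,:,::-1].copy(); m=mask(o,(5,150,150),(16,255,255),(370,385,410,420)); ys,xs=np.nonzero(m); print('tab px0',xs.min(),xs.max(),ys.min(),ys.max())
E
```

```text
clock: 24.63
tcp_pos: [504.3, -305.8, 148.6]
orientation: [[-0.208, -0.978, -0.0], [-0.978, 0.208, -0.0], [0.0, 0.0, -1.0]]
contact_force: [0.5, 0.8, -0.2]
finger_gap: 0.5
grasp_force: 0.0
green [513.9 148.   78.8  54.1 100.8]
blue [548.9 355.2  80.1  19.9  10. ]
tab px 380 398 397 413
tab px0 380 397 397 413
```

```bash
python3 -c "from plant import sign_off; print(sign_off())"
```

```text
the job is handed in; nothing more can be done
None
```

I handed the job in at about 25 s, with both utensils laid flat in their compartments, the tab held over the red strip for over 2 s (about 1 mm from its centreline by the camera) and the blade eased back home; the final pictures agree, but no verdict was returned.

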